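# Try two case lids and load the case whose lid stays up

### The arm

A 6-joint arm with a two-finger parallel gripper is mounted at the origin on a cart in front of the work surface, level with it; the furniture and walls round the work are solid. World frame = base frame: x ahead of the robot, y to its left, z up, the work surface at z = 0. Lengths are in mm, angles in rad, forces in N, time in s.
With the tool pointing down it reaches from about 250 to 775 mm from the base axis. Payload 4 kg.
Tool frame: the origin (TCP) lies midway between the tips of the shut fingers; the grasp point (between the pads) lies 19 mm behind it (grip_depth is the distance from the TCP to the grasp point, in mm); z points along the fingers, y is the line along which they close (so a half turn about z gives the same grasp; the last joint's range is limited). The gripper opens to 94 mm and grips with 3 to 60 N. Pads are 16 mm wide; open, the fingers measure 119 mm over their backs; the gripper's body (75 mm by 177 mm) begins 78 mm behind the grasp point.
Start: joints at [-1.241, 0.087, 1.371, -0, 1.684, -0.103], TCP at [230.679, -499.311, 168.306] pointing down, gripper open.
Joint ranges: [-3.1, 3.1], [-0.76, 2.03], [0.27, 2.55], [-1.08, 4.22], [0.17, 2.65], [-2.57, 2.57]. Speed limits (rad/s): [2.79, 2.79, 3.14, 3.14, 3.14, 3.14].

### API

Orientations are given as a unit quaternion [x, y, z, w].
In Python, from plant import * gives the robot as it stands. The module is installed in compiled form; this text tells all that it offers.
- The arm moves only by the tool move_arm, never from a script. Its argument "targets" is a list of rows, each a list of 4 numbers: the shift along the tool's x, y, z in m, then the turn about the tool's z in rad. In form: [[tx, ty, tz, turn], ...]. A call has 1 to 5 rows; each row is the pose to reach, as a shift and turn from the pose commanded when the call began, along the tool's axes at that moment; what a row does not reach only later rows make up. A row lasts 1/12 s, in which the tool goes at most 41.7 mm and 7.16 degrees, less where a joint would pass 70% of its speed; a pose out of reach is approached as far as the arm can. A call with a gripper value outside its range is refused whole. "claw" is the finger opening in m, from 0 to 0.094, set as the call begins (left out, the last holds). The fingers move at their own pace and stop on an object; "grip_force" is the grip in N (left out, the last holds). Time passes only in rows, so rows that repeat a pose let the fingers close. It gives the time, the measured TCP pose, the force, the opening and the grip force at its end, in the units of the state.
- get_obs(): the state, without advancing time (a new reading comes with each control period).
- snapshot(name): name is "side" or "top" or "wrist"; returns a dict with "pixels" (420x560x3 uint8, red, green, blue), "z_map" (420x560 float32, mm along the optical axis (not along the pixel's ray), 0 where there is no reading), "fx", "fy", "cx", "cy" (pixels), "cam_to_world" (4x4, takes a point from camera to world coordinates). Camera axes: x right, y up, looking along -z (the intrinsics and any distortion apply to the point x, -y, -z); pixel columns grow to the right and rows downward; lengths in mm; the calibration is good to about 2 mm. The wrist camera is an equidistant fisheye: a pixel r from the principal point sees the ray r / f radians off the axis. A picture is of the moment at which its call begins.
- job_done(): hands the job in; it is judged then, once.
Trained networks look in a picture, given as the dict that the camera call returned (one of the last four; its "shot" number tells which), for a name from the list of things; names that differ only in an ending like _2 or _b are one class to them, and where a whole thing is asked for, a point or a joint stands for the part that bears it (a point fixed in the world has none). Each returns a list of dicts, best first, with "p" (0 to 1); they miss things now and then, are a little off and sometimes report something else, mostly with a low value. They report only what shows in the picture. A call takes as long as a camera call. They do not tell look-alikes from the thing itself.
- spot_in(thing, picture): "extent" ([left, top, width, height] in pixels, round what is visible of it).
- cut_out(thing, picture): "mask" (420x560 bool, what is visible of it) and "extent" ([left, top, width, height] in pixels, round what is visible of it).
The state is a dict: "clock": time; "joint_positions": joint angles; "dq": joint speeds; "tau": joint torques, N m; "position": TCP position; "tcp_rot": TCP orientation; "contact_force": force on the tool from outside, world axes, zero at the start; "wrist_torque": the same for the moment, N m; "gripper_width": opening from 0.0 (shut) to 1.0 (fully open); "finger_force": force on a finger pad.
Only numpy, scipy, OpenCV 4.12 (cv2) and the standard library are available. Lean on these libraries where they do the work, as an engineer would, in place of code of your own. Each camera call takes 0.05 s, during which the arm holds its last target. There are 200 camera calls.

### The job

One of these two small grey cases has a worn lid hinge. Try the left lid first and then the right: lift it by its tab until it is half open, about 50 degrees, and let go to see whether it holds. Put the tally counter upright in the case whose lid holds, and leave that lid standing half open and the other one shut; do not disturb the jig block.

Things in the scene. Friction and masses are not known exactly. Their poses are not given: they have to be found in the camera images.
- case_a: One of two alike shallow grey steel cases, fixed. One hinge is sound, the other worn; it cannot be seen which, and either may stand on the left (larger y). Tray 140 deep (x) x 120 wide (y) x 34 mm high, walls 4, floor 5 mm; 48 mm high with the lid shut. Origin: centre of underside; x points to the hinge at the back, z up; the front (-x) faces the robot, turned up to 0.2 rad
- lid_a (a joint): angle of the lid of case_a, rad: 0 shut (as it starts), grows as the front edge rises; a stop ends it at 1.15. The lid weighs about 0.13 kg. A sound hinge keeps any angle and takes about 2 N at the tab to move; a worn one lets the lid sink shut in about 1 s when let go
- lid_a_hinge (a point): middle of the hinge axis of the lid of case_a (the axis runs along the case's y): 74 mm behind the case's centre, 34 mm above its underside
- lid_a_tab (a point): where to take the lid of case_a: in the lifting tab, a steel tongue 24 wide (y) x 9 mm thick sticking out 40 mm from the middle of the lid's front edge. The point is 28 mm in front of that edge, mid-thickness, 172 mm from the hinge axis; with the lid shut 40 mm above the worktop and 98 mm in front of the case's centre. It moves with the lid
- case_a_floor (a point): centre of the tray floor of case_a, 5 mm above the worktop; clear floor 132 (x) x 112 mm (y). Under the half-open lid the tray is reached from the front, with the tool leaning back some 40 degrees
- case_b: One of two alike shallow grey steel cases, fixed. One hinge is sound, the other worn; it cannot be seen which, and either may stand on the left (larger y). Tray 140 deep (x) x 120 wide (y) x 34 mm high, walls 4, floor 5 mm; 48 mm high with the lid shut. Origin: centre of underside; x points to the hinge at the back, z up; the front (-x) faces the robot, turned up to 0.2 rad
- lid_b (a joint): angle of the lid of case_b, rad: 0 shut (as it starts), grows as the front edge rises; a stop ends it at 1.15. The lid weighs about 0.13 kg. A sound hinge keeps any angle and takes about 2 N at the tab to move; a worn one lets the lid sink shut in about 1 s when let go
- lid_b_hinge (a point): middle of the hinge axis of the lid of case_b (the axis runs along the case's y): 74 mm behind the case's centre, 34 mm above its underside
- lid_b_tab (a point): where to take the lid of case_b: in the lifting tab, a steel tongue 24 wide (y) x 9 mm thick sticking out 40 mm from the middle of the lid's front edge. The point is 28 mm in front of that edge, mid-thickness, 172 mm from the hinge axis; with the lid shut 40 mm above the worktop and 98 mm in front of the case's centre. It moves with the lid
- case_b_floor (a point): centre of the tray floor of case_b, 5 mm above the worktop; clear floor 132 (x) x 112 mm (y). Under the half-open lid the tray is reached from the front, with the tool leaning back some 40 degrees
- tally_counter: loose hand tally counter, about 0.09 kg: upright white drum 44 mm across, 24 high, in front of and between the cases. Origin: on the underside; the drum's axis is at (-5, -3) mm from it; z up. Two small knobs stick out of the drum, 10 mm along +x and 6 mm along +y, so grip the drum across the line at -45 / 135 degrees in its frame; the knobs point away from the robot
- jig_block: bystander: loose white block with rows of holes and a few pink and white pins in it, 36x75x52 mm, behind and between the cases; leave it alone. Origin: centre of its underside
Things that resemble listed ones, but are neither listed nor needed, are in the scene too. What is shaped like the tally_counter but black or blue is not meant.

How it is judged:
By the outcome, as a careful person would: the job done as asked, in the order asked, and still so for the second after the job is handed in, with the robot touching nothing.
It also fails if it takes over 72 s, if anything falls off the work surface, if the arm or the gripper's body presses on something with over 40 N, if the wrist force passes 120 N, or if a joint passes its speed limit or range.

## Working session

There is one attempt and no reset: what is moved stays moved. The work goes in short steps, Python scripts to look and compute and a tool call to move; the robot and the scene stay as the last step left them, time stands still between calls to the robot, and variables do not carry over. Pictures are saved under pics/ and viewed, at most 12 in all, crops included, and the job is handed in when it is done.

Besides the shell and the picture viewer there is one more tool, called after "Call:" as name(argument=value, ...) on one line, values as JSON. move_arm: Moves the arm, as the interface text tells. Its arguments: {"type":"object","properties":{"targets":{"type":"array","items":{"type":"array","items":{"type":"number"}}},"claw":{"type":"number"},"grip_force":{"type":"number"}},"required":["targets"]}

```bash
mkdir -p pics; cat > h.py <<'E'
from plant import *
import numpy as np, cv2
from scipy.spatial.transform import Rotation as R
def save(s,n): cv2.imwrite(f'pics/{n}.png',s['pixels'][:,:,::-1])
def world(s,u,v,z=None):
    z=s['z_map'][v,u] if z is None else z
    T=s['cam_to_world']; 
    x=(u-s['cx'])/s['fx']; y=(v-s['cy'])/s['fy']
    p=np.stack([x*z,-y*z,-z*np.ones_like(x)],-1)
    return p@T[:3,:3].T+T[:3,3]
E
python3 - <<'E'
from h import *
o=get_obs(); print({k:np.round(v,3).tolist() for k,v in o.items()})
for n in ['top','side']:
    s=snapshot(n); save(s,n+'0')
    print(n,s['fx'],s['cx'],s['cy'],np.round(s['cam_to_world'],3).tolist(),[k for k in s])
    for t in ['case_a','lid_a','lid_a_tab','tally_counter','jig_block']:
        for d in cut_out(t,s)[:4]:
            m=d['mask']; v,u=np.nonzero(m); ok=s['z_map'][v,u]>0
            w=world(s,u[ok],v[ok])
            print(t,round(d['p'],2),d['extent'],len(u),np.round(np.median(w,0)) if len(w) else None, s['pixels'][m].mean(0).round())
E
```

```text
{'clock': 0.0, 'joint_positions': [-1.241, 0.088, 1.372, -0.0, 1.684, -0.103], 'dq': [-0.001, 0.0, 0.002, -0.001, 0.002, -0.001], 'tau': [0.0, -34.018, -30.243, 0.072, 0.033, -0.0], 'position': [230.457, -498.721, 167.123], 'tcp_rot': [0.977, 0.215, -0.0, -0.001], 'contact_force': [-0.524, -0.141, 0.057], 'wrist_torque': [-0.024, -0.046, 0.007], 'finger_force': 0.0, 'gripper_width': 1.001}
top 457.36258041557505 274.4876129768249 210.97250252896487 [[-0.023, 0.982, -0.187, 487.28], [-1.0, -0.022, 0.007, 166.064], [0.003, 0.187, 0.982, 897.923], [0.0, 0.0, 0.0, 1.0]] ['pixels', 'z_map', 'fx', 'fy', 'cx', 'cy', 'cam_to_world', 'shot']
case_a 0.71 [172.6, 200.1, 74.9, 104.2] 5220 [586. 285.  48.] [121. 126. 123.]
case_a 0.66 [302.1, 190.5, 78.0, 96.3] 5236 [606.  37.  48.] [117. 122. 118.]
lid_a 0.67 [170.2, 201.9, 76.9, 100.8] 5230 [587. 287.  48.] [122. 127. 123.]
lid_a 0.62 [306.2, 191.2, 69.7, 98.5] 4956 [606.  36.  48.] [119. 123. 120.]
lid_a_tab 0.61 [301.7, 190.9, 74.2, 99.0] 5100 [607.  36.  48.] [119. 123. 119.]
lid_a_tab 0.17 [254.8, 290.5, 26.5, 26.6] 518 [475. 176.  24.] [14
[... 781 characters left out ...]
 82.2, 59.4] 3092 [583. 258.  48.] [124. 128. 124.]
lid_a 0.62 [202.7, 167.4, 84.2, 45.7] 2569 [583. 279.  49.] [137. 141. 137.]
lid_a 0.56 [252.1, 230.3, 98.7, 72.8] 4131 [602.  28.  49.] [141. 146. 143.]
lid_a_tab 0.88 [250.5, 229.9, 103.8, 72.2] 4287 [603.  29.  49.] [140. 145. 141.]
tally_counter 0.79 [350.8, 190.2, 21.0, 20.4] 333 [825. 163.  23.] [ 53.  85. 167.]
tally_counter 0.77 [204.5, 231.7, 27.6, 22.2] 439 [473. 168.  24.] [174. 171. 166.]
tally_counter 0.64 [317.3, 170.5, 24.7, 17.4] 284 [792. 265.  23.] [ 51.  83. 164.]
tally_counter 0.55 [289.9, 151.0, 14.6, 23.3] 260 [750. 359.  23.] [62. 53. 41.]
jig_block 0.88 [305.8, 202.3, 30.9, 21.8] 558 [723. 157.  18.] [171. 161. 158.]
```

```bash
python3 - <<'E'
import cv2,numpy as np
a=cv2.imread('pics/top0.png')[80:340,120:440]; cv2.imwrite('pics/t.png',cv2.resize(a,None,fx=2.3,fy=2.3,interpolation=2))
a=cv2.imread('pics/side0.png')[120:350,160:420]; cv2.imwrite('pics/s.png',cv2.resize(a,None,fx=2.6,fy=2.6,interpolation=2))
E
python3 - <<'E'
from h import *
# lids: points with z 44..54 in top/side
for n in ['top','side']:
    s=snapshot(n); v,u=np.mgrid[0:420,0:560]; v=v.ravel();u=u.ravel()
    w=world(s,u,v); ok=s['z_map'][v,u]>0
    for name,(y0,y1) in dict(L=(200,370),Rr=(-50,125)).items():
        sel=ok&(w[:,1]>y0)&(w[:,1]<y1)&(w[:,0]>420)&(w[:,0]<700)
        for zl,zh in [(45.5,53),(34,53)]:
            q=w[sel&(w[:,2]>zl)&(w[:,2]<zh)]
            r=cv2.minAreaRect(q[:,:2].astype(np.float32)); print(n,name,zl,len(q),np.round(np.array(r[0]),1),np.round(r[1],1),round(r[2],1),np.median(q[:,2]).round(1))
        # tab: points in front
    if n=='top':
      sel=ok&(w[:,0]>440)&(w[:,0]<510)&(w[:,1]>140)&(w[:,1]<210)&(w[:,2]>18)&(w[:,2]<32)
      q=w[sel]; (c,rad)=cv2.minEnclosingCircle(q[:,:2].astype(np.float32)); print('tally',c,rad,np.median(q,0))
E
```

```text
top L 45.5 4616 [572.7 286.2] [120.1 180.4] 83.1 48.0
top L 34 5172 [575.4 286. ] [120.5 187.1] 83.1 47.8
top Rr 45.5 4587 [594.   35.6] [178.8 120.2] 6.7 48.2
top Rr 34 5074 [595.7  35.8] [186.8 120.2] 6.7 47.9
tally (478.6103515625, 176.07525634765625) 26.215137481689453 [475.00881451 175.49696347  23.90727724]
side L 45.5 2189 [571.6 286.8] [122.1 180.1] 83.3 48.7
side L 34 2551 [574.5 286. ] [123.1 186.7] 83.0 48.5
side Rr 45.5 3778 [591.7  36.5] [180.4 122.1] 6.5 48.8
side Rr 34 4225 [594.8  36.5] [187.6 122.5] 6.9 48.6
```

View pics/t.png

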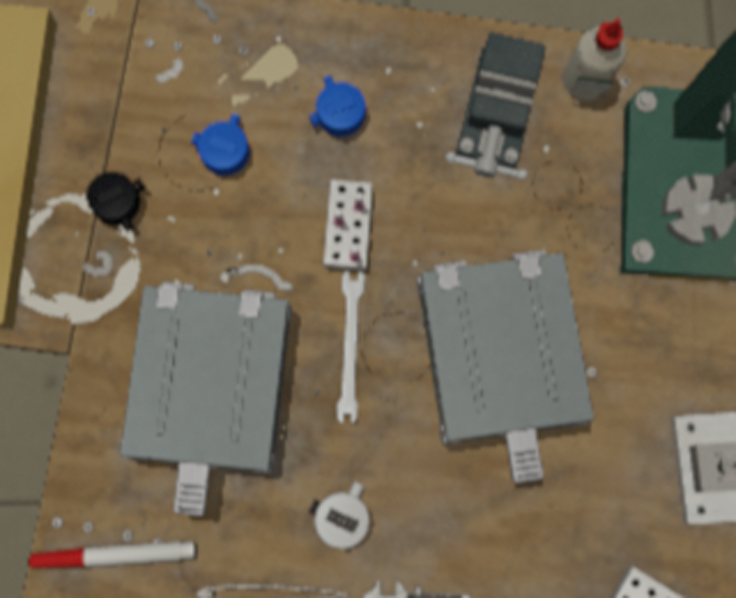

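View pics/s.png

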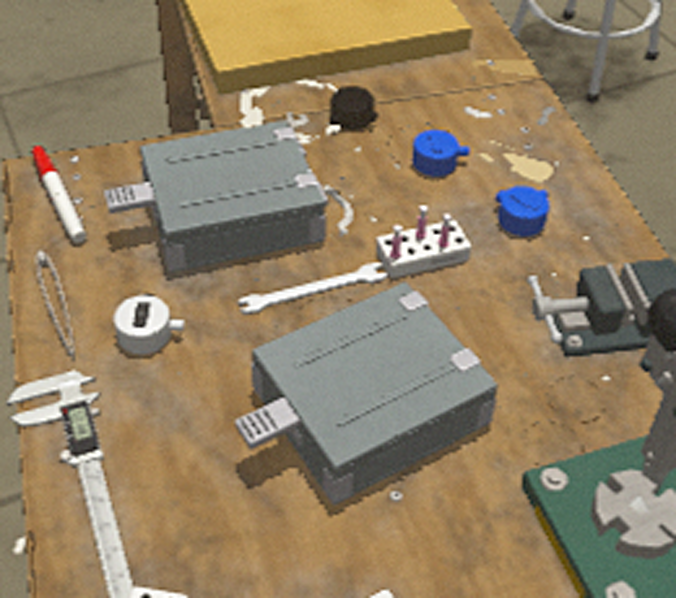

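Top view: grey cases at crop (207,380) on the left and (508,345) on the right, with their tabs at (192,490) and (525,455). The white counter is at (341,520), its knobs up-right and left. The side view agrees: heights are 48 mm for the lids and 24 mm for the counter. Left tab is about (495,296,40) at yaw -6.9°, right tab about (515,26,40) at yaw +6.7°, and counter yaw about -27°.

```bash
cat >> h.py <<'E'
def plan(tgt,yaw,frm=None):
    """total tool shift (mm) and turn for TCP target, tool pointing down, tool x at yaw(rad)"""
    o=get_obs(); r=R.from_quat(o['tcp_rot']); p=np.array(o['position'] if frm is None else frm[:3])
    x=r.as_matrix()[:,0]; cur=np.arctan2(x[1],x[0])
    d=r.inv().apply(np.array(tgt)-p)
    print('clk',round(o['clock'],2),'pos',np.round(p,1),'yaw',round(cur,3),'z',np.round(r.as_matrix()[:,2],3),'q',np.round(o['joint_positions'],2),'F',np.round(o['contact_force'],1),'w',round(o['gripper_width']*94,1),'ff',o['finger_force'])
    t=cur-yaw; print('  shift',np.round(d,1),'turn',round(t,3))
    return d,t
E
python3 - <<'E'
from h import *
plan((490,296.3,140),-0.12)
s=snapshot('wrist'); print(np.round(s['cam_to_world'],2).tolist(),s['fx'],s['cx'],s['cy'])
r=R.from_quat(get_obs()['tcp_rot']); print('cam in tool',r.inv().apply(s['cam_to_world'][:3,3]-get_obs()['position']).round(1))
# tally knobs yaw from top & side
for n in ['top','side']:
    s=snapshot(n)
    for d in cut_out('tally_counter',s):
        v,u=np.nonzero(d['mask']); ok=s['z_map'][v,u]>0; w=world(s,u[ok],v[ok])
        if abs(np.median(w[:,0])-475)>30: continue
        t=w[(w[:,2]>21)]; c=np.array(cv2.minAreaRect(t[:,:2].astype(np.float32))[0]);
        h=w[(w[:,2]>4)]; m=np.median(t[:,:2],0)
        dd=h[:,:2]-m; rr=np.linalg.norm(dd,axis=1); k=rr>25
        print(n,'topmed',m,'rect',c,np.percentile(t,[2,98],axis=0).round(1).tolist()); print(np.c_[np.degrees(np.arctan2(dd[k,1],dd[k,0])),rr[k],h[k,2]].round(0)[:14].tolist())
E
```

```text
clk 0.7 pos [ 230.7 -499.3  168.3] yaw 0.433 z [ 0. -0. -1.] q [-1.24  0.09  1.37 -0.    1.68 -0.1 ] F [ 0.9 -0.3 -0.6] w 94.0 ff 0.0
  shift [ 569.1 -613.5   28.2] turn 0.553
[[0.42, 0.87, 0.26, 306.3], [-0.91, 0.4, 0.12, -463.33], [0.0, -0.29, 0.96, 386.12], [0.0, 0.0, 0.0, 1.0]] 325.19226210127806 280.23215162366097 214.42732350556727
cam in tool [  83.7   -0.9 -217.8]
top topmed [474.80305693 175.54379416] rect [474.34725952 176.02241516] [[455.0, 157.2, 21.3], [493.7, 194.5, 27.9]]
[[-23.0, 30.0, 17.0], [-26.0, 31.0, 16.0], [-21.0, 28.0, 14.0], [-24.0, 28.0, 21.0], [-28.0, 29.0, 18.0], [-31.0, 30.0, 20.0], [-18.0, 25.0, 12.0], [-22.0, 26.0, 18.0], [-26.0, 27.0, 22.0], [-29.0, 28.0, 15.0], [-33.0, 29.0, 17.0], [-28.0, 25.0, 20.0], [-31.0, 26.0, 17.0], [-35.0, 27.0, 17.0]]
side topmed [472.74504846 173.32555191] rect [473.21258545 174.91963196] [[453.1, 154.8, 21.4], [493.2, 194.1, 27.7]]
[[72.0, 28.0, 20.0], [68.0, 30.0, 18.0], [63.0, 29.0, 19.0], [60.0, 30.0, 18.0], [101.0, 25.0, 22.0], [-21.0, 25.0, 19.0], [-19.0, 27.0, 18.0], [-24.0, 30.0, 21.0], [-22.0, 25.0, 16.0], [-24.0, 27.0, 18.0], [-28.0, 30.0, 20.0], [-23.0, 31.0, 17.0], [-29.0, 26.0, 17.0], [-29.0, 28.0, 17.0]]
```

```bash
cat >> h.py <<'E'
def path(tgt,yaw,n):
    o=get_obs(); r=R.from_quat(o['tcp_rot']); p0=np.array(o['position']); x=r.as_matrix()[:,0]; y0=np.arctan2(x[1],x[0])
    plan(tgt,yaw); dy=(yaw-y0)/n
    for i in range(n):
        a=y0+i*dy; M=np.array([[np.cos(a),np.sin(a),0],[np.sin(a),-np.cos(a),0],[0,0,-1.]])
        print('  call',i+1,np.round(M.T@((np.array(tgt)-p0)/n)/1000,4),round(-dy,4))
E
python3 -c "
from h import *
path((490,296.3,100),3.02,5)"
```

```text
clk 0.95 pos [ 230.7 -499.3  168.3] yaw 0.433 z [ 0. -0. -1.] q [-1.24  0.09  1.37  0.    1.68 -0.1 ] F [ 0.   0.5 -0.9] w 93.7 ff 0.0
  shift [ 569.1 -613.5   68.2] turn -2.587
  call 1 [ 0.1138 -0.1227  0.0137] -0.5174
  call 2 [ 0.1596 -0.0503  0.0137] -0.5174
  call 3 [0.1636 0.0352 0.0137] -0.5174
  call 4 [0.1248 0.1115 0.0137] -0.5174
  call 5 [0.0533 0.1587 0.0137] -0.5174
```

Call:
move_arm(targets=[[0.114,-0.123,0.014,-0.517],[0.114,-0.123,0.014,-0.517],[0.114,-0.123,0.014,-0.517],[0.114,-0.123,0.014,-0.517],[0.114,-0.123,0.014,-0.517]])

```text
clock: 1.37
position: [283.9, -334.0, 153.8]
tcp_rot: [0.887, 0.461, 0.001, -0.001]
contact_force: [0.1, 0.0, -0.2]
gripper_width: 0.998
finger_force: 0.0
```

Call:
move_arm(targets=[[0.16,-0.05,0.014,-0.517],[0.16,-0.05,0.014,-0.517],[0.16,-0.05,0.014,-0.517],[0.16,-0.05,0.014,-0.517],[0.16,-0.05,0.014,-0.517]])

```text
clock: 1.78
position: [336.5, -175.0, 140.1]
tcp_rot: [0.739, 0.674, 0.002, -0.001]
contact_force: [0.6, -0.2, -0.1]
gripper_width: 0.997
finger_force: 0.0
```

Call:
move_arm(targets=[[0.163,0.035,0.014,-0.517],[0.163,0.035,0.014,-0.517],[0.163,0.035,0.014,-0.517],[0.163,0.035,0.014,-0.517],[0.163,0.035,0.014,-0.517]])

```text
clock: 2.2
position: [387.9, -16.3, 125.9]
tcp_rot: [0.542, 0.841, 0.001, -0.001]
contact_force: [-1.1, -0.6, -1.0]
gripper_width: 0.996
finger_force: 0.0
```

Call:
move_arm(targets=[[0.125,0.111,0.014,-0.517],[0.125,0.111,0.014,-0.517],[0.125,0.111,0.014,-0.517],[0.125,0.111,0.014,-0.517],[0.125,0.111,0.014,-0.517]])

```text
clock: 2.62
position: [439.5, 141.5, 111.3]
tcp_rot: [0.311, 0.95, 0.001, -0.001]
contact_force: [-1.2, -0.0, -0.3]
gripper_width: 0.998
finger_force: 0.0
```

```bash
python3 -c "
from h import *
plan((490,296.3,100),3.02)"
```

```text
clk 2.62 pos [439.5 141.5 111.3] yaw 2.509 z [-0.001  0.002 -1.   ] q [ 0.19 -0.09  1.66  0.    1.57 -0.75] F [-1.2 -0.  -0.3] w 93.8 ff 0.0
  shift [ 50.8 154.7  11.6] turn -0.511
```

Call:
move_arm(targets=[[0.052,0.155,0.012,-0.511],[0.052,0.155,0.012,-0.511],[0.052,0.155,0.012,-0.511],[0.052,0.155,0.012,-0.511],[0.052,0.155,0.012,-0.511]])

```text
clock: 3.03
position: [490.9, 295.8, 98.0]
tcp_rot: [0.062, 0.998, 0.0, -0.001]
contact_force: [-1.2, -0.1, 0.1]
gripper_width: 1.001
finger_force: 0.0
```

```bash
cat >> h.py <<'E'
def wworld(s):
    v,u=np.mgrid[0:420,0:560].astype(float)
    a=(u-s['cx'])/s['fx']; b=(v-s['cy'])/s['fy']; th=np.hypot(a,b)+1e-9
    k=np.tan(np.minimum(th,1.5))/th; z=s['z_map']
    p=np.stack([a*k*z,-b*k*z,-z],-1); T=s['cam_to_world']; w=p@T[:3,:3].T+T[:3,3]
    w[z<=0]=np.nan; return w
E
python3 - <<'E'
from h import *
plan((490,296.3,21),3.02)
s=snapshot('wrist'); save(s,'w1'); w=wworld(s)
c=np.array([592.3,284]); ax=np.array([np.cos(-.12),np.sin(-.12)]); ay=np.array([-ax[1],ax[0]])
q=w.reshape(-1,3); L=np.c_[(q[:,:2]-c)@ax,(q[:,:2]-c)@ay,q[:,2]]
m=(L[:,0]>-120)&(L[:,0]<-76)&(abs(L[:,1])<30)&(L[:,2]>35)&(L[:,2]<55); t=L[m]
print('tab local',len(t),np.percentile(t,[2,50,98],axis=0).round(1).tolist())
r=cv2.minAreaRect(q[m][:,:2].astype(np.float32)); print(r)
E
```

```text
clk 3.03 pos [490.9 295.8  98. ] yaw 3.017 z [-0.002  0.001 -1.   ] q [ 0.44  0.16  1.43  0.    1.55 -1.  ] F [-1.2 -0.1  0.1] w 94.1 ff 0.0
  shift [ 0.8  0.3 77. ] turn -0.003
tab local 1107 [[-112.1, -10.8, 41.4], [-95.7, 0.7, 46.4], [-76.9, 12.1, 47.9]]
((498.660888671875, 295.6934509277344), (23.58576011657715, 36.34806442260742), 83.5653076171875)
```

View pics/w1.png

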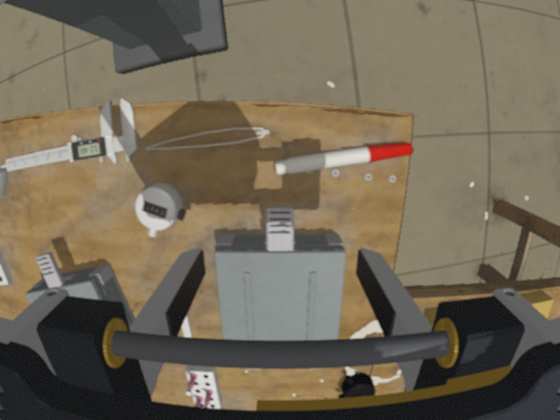

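The wrist view shows the left tab centred between the fingers at (280,230). Going down and gripping.

Call:
move_arm(targets=[[0.0,0.0,0.035,0],[0.0,0.0,0.06,0],[0.0,0.0,0.077,0],[0.0,0.0,0.077,0]], claw=0.06)

```text
clock: 3.42
position: [486.6, 288.0, 18.8]
tcp_rot: [0.067, 0.998, -0.003, -0.004]
contact_force: [-1.3, -0.2, 0.1]
gripper_width: 0.752
finger_force: 0.0
```

Call:
move_arm(targets=[[0,0,0,0],[0,0,0,0],[0,0,0,0],[0,0,0,0],[0,0,0,0]], claw=0.01, grip_force=12)

```text
clock: 3.83
position: [490.2, 292.4, 24.9]
tcp_rot: [0.065, 0.998, 0.001, 0.001]
contact_force: [0.6, -0.1, 0.1]
gripper_width: 0.396
finger_force: 0.0
```

Call:
move_arm(targets=[[0,0,0,0],[0,0,0,0]])

```text
clock: 4.0
position: [489.4, 292.4, 23.8]
tcp_rot: [0.065, 0.998, 0.0, 0.0]
contact_force: [-0.1, -0.2, -0.4]
gripper_width: 0.256
finger_force: 0.0
```

Call:
move_arm(targets=[[0,0,0,0],[0,0,0,0]])

```text
clock: 4.17
position: [489.2, 292.3, 23.3]
tcp_rot: [0.065, 0.998, -0.0, -0.0]
contact_force: [1.0, -0.0, -0.4]
gripper_width: 0.121
finger_force: 0.0
```

```bash
python3 -c "
from h import *
plan((490,296.3,21),3.02)"
```

```text
clk 4.17 pos [489.2 292.3  23.3] yaw 3.012 z [-0. -0. -1.] q [ 0.44  0.2   1.53 -0.    1.41 -1.  ] F [ 1.  -0.  -0.4] w 11.3 ff 0.0
  shift [-0.3  4.1  2.3] turn -0.008
```

```bash
python3 - <<'E'
from h import *
s=snapshot('wrist'); save(s,'w2')
s=snapshot('side'); a=s['pixels'][120:260,150:330,::-1]; cv2.imwrite('pics/s2.png',cv2.resize(a,None,fx=3,fy=3))
w2=cv2.imread('pics/w2.png'); b=cv2.imread('pics/s2.png'); c=np.zeros((420,560+240,3),np.uint8); c[:,:560]=w2; c[:187,560:]=cv2.resize(b,(240,187)); 
cv2.imwrite('pics/c2.png',np.vstack([cv2.resize(w2[170:420],(540,241)),b[:350]])) 
E
```

```text
(no output)
```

View pics/c2.png

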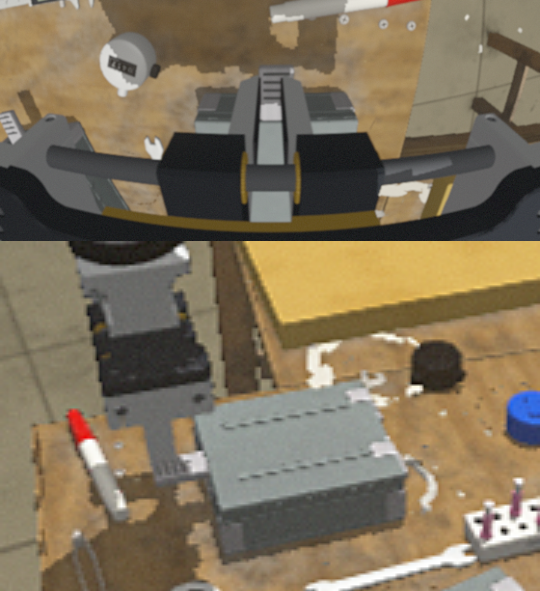

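Call:
move_arm(targets=[[0,0,0,0],[0,0,0,0],[0,0,0,0]])

```text
clock: 4.52
position: [489.2, 292.2, 23.2]
tcp_rot: [0.065, 0.998, -0.0, -0.0]
contact_force: [-0.5, 1.3, -0.1]
gripper_width: 0.106
finger_force: 0.0
```

```bash
python3 - <<'E'
from h import *
s=snapshot('wrist'); w=wworld(s); 
c=np.array([592.3,284]); ax=np.array([np.cos(-.12),np.sin(-.12)]); ay=np.array([-ax[1],ax[0]])
L=np.dstack([(w[...,:2]-c)@ax,(w[...,:2]-c)@ay,w[...,2]])
for v in range(200,300,8):
    print(v,[tuple(int(x) if x==x else -999 for x in L[v,u]) for u in range(255,315,6)])
cv2.imwrite('pics/c3.png',cv2.resize(s['pixels'][190:330,210:350,::-1],None,fx=4,fy=4))
E
```

```text
200 [(-127, -22, 0), (-127, -18, 1), (-127, -13, 1), (-127, -8, 1), (-127, -4, 1), (-127, 0, 0), (-127, 4, 1), (-127, 9, 1), (-127, 13, 0), (-127, 18, 0)]
208 [(-121, -22, 0), (-121, -18, 1), (-121, -13, 2), (-121, -9, 2), (-120, -4, 0), (-121, 0, 1), (-121, 4, 2), (-121, 9, 1), (-121, 13, 1), (-121, 18, 2)]
216 [(-115, -23, 1), (-115, -18, 1), (-115, -13, 1), (-114, -9, 1), (-114, -4, 1), (-114, 0, 0), (-115, 4, 2), (-114, 9, 1), (-114, 13, 1), (-115, 18, 2)]
224 [(-108, -23, 0), (-108, -18, 1), (-108, -13, 1), (-108, -9, 1), (-108, -4, 0), (-108, 0, 1), (-108, 4, 1), (-108, 9, 1), (-108, 14, 1), (-108, 18, 1)]
232 [(-101, -23, 1), (-101, -18, 0), (-102, -14, 1), (-101, -9, 1), (-101, -4, 0), (-101, 0, 0), (-101, 4, 1), (-102, 9, 2), (-102, 14, 2), (-101, 18, 0)]
240 [(-95, -23, 1), (-95, -19, 0), (-95, -14, 1), (-111, -8, 43), (-112, -4, 45), (-112, 0, 46), (-111, 3, 44), (-111, 7, 44), (-111, 11, 44), (-94, 19, 0)]
248 [(-88, -23, 2), (-88, -19, 1), (-88, -14, 1), (-107, -8, 47), (-107, -4, 46), (-107, 0, 47), (-106, 3, 46), (-107, 7, 46), (-106, 11, 45), (-999, -999, -999)]
256 [
[... 283 characters left out ...]
3, 5, 85), (-113, 8, 85), (-113, 11, 84)]
272 [(-114, -16, 94), (-113, -13, 93), (-113, -10, 94), (-89, -8, 46), (-89, -4, 47), (-89, 0, 46), (-111, 2, 90), (-113, 4, 94), (-113, 8, 93), (-113, 11, 93)]
280 [(-114, -15, 103), (-113, -12, 102), (-112, -9, 99), (-83, -8, 46), (-83, -4, 46), (-82, 0, 45), (-112, 1, 100), (-113, 4, 102), (-113, 7, 103), (-112, 10, 101)]
288 [(-113, -15, 110), (-113, -12, 110), (-112, -9, 107), (-76, -8, 45), (-77, -4, 46), (-77, 0, 46), (-109, 1, 102), (-113, 4, 110), (-112, 7, 108), (-113, 9, 110)]
296 [(-113, -14, 117), (-113, -11, 117), (-111, -9, 114), (-71, -8, 47), (-71, -4, 48), (-72, 0, 48), (-111, 1, 114), (-113, 3, 117), (-113, 6, 118), (-113, 9, 117)]
```

View pics/c3.png

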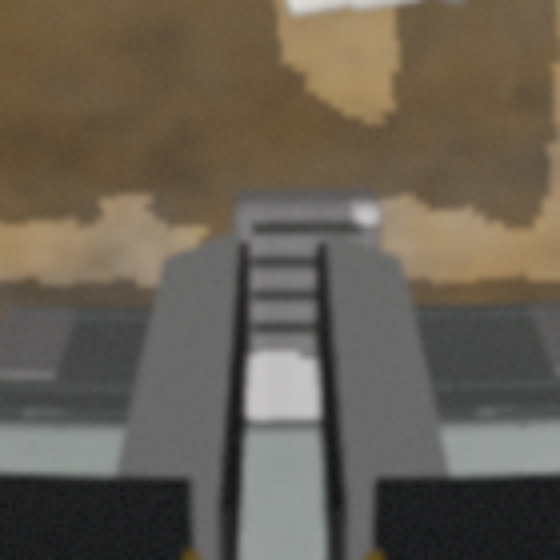

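```bash
python3 - <<'E'
from h import *
o=get_obs(); s=snapshot('wrist'); r=R.from_quat(o['tcp_rot']); print('cam in tool',r.inv().apply(s['cam_to_world'][:3,3]-o['position']).round(1), o['position'])
s=snapshot('side'); v,u=np.mgrid[0:420,0:560]; w=world(s,u.ravel(),v.ravel()).reshape(420,560,3)
for vv in range(176,206,2): print(vv,[tuple(w[vv,uu].astype(int)) for uu in range(200,222,3)])
s=snapshot('top'); v,u=np.mgrid[0:420,0:560]; w=world(s,u.ravel(),v.ravel())
m=(abs(w[:,0]-489)<25)&(abs(w[:,1]-292)<40); print(np.histogram(w[m][:,2],bins=range(0,400,20)))
E
```

```text
cam in tool [  84.6    0.7 -217.8] [489.18684386 292.2183925   23.17880186]
176 [(np.int64(472), np.int64(214), np.int64(169)), (np.int64(477), np.int64(213), np.int64(168)), (np.int64(483), np.int64(214), np.int64(166)), (np.int64(488), np.int64(211), np.int64(166)), (np.int64(494), np.int64(212), np.int64(163)), (np.int64(499), np.int64(211), np.int64(162)), (np.int64(505), np.int64(210), np.int64(161)), (np.int64(510), np.int64(208), np.int64(161))]
178 [(np.int64(471), np.int64(216), np.int64(162)), (np.int64(476), np.int64(213), np.int64(163)), (np.int64(482), np.int64(214), np.int64(161)), (np.int64(488), np.int64(214), np.int64(159)), (np.int64(493), np.int64(212), np.int64(159)), (np.int64(528), np.int64(340), np.int64(49)), (np.int64(534), np.int64(339), np.int64(48)), (np.int64(541), np.int64(338), np.int64(47))]
180 [(np.int64(471), np.int64(215), np.int64(159)), (np.int64(488), np.int64(277), np.int64(105)), (np.int64(493), np.int64(273), np.int64(106)), (np.int64(525), np.int64(397), np.int64(0)), (np.int64(532), np.int64(395), np.int64(0)), (np.int64(526), np.int64(335)
[... 4043 characters left out ...]
, np.int64(1)), (np.int64(514), np.int64(311), np.int64(2)), (np.int64(521), np.int64(310), np.int64(1)), (np.int64(517), np.int64(264), np.int64(42))]
204 [(np.int64(480), np.int64(321), np.int64(0)), (np.int64(486), np.int64(317), np.int64(1)), (np.int64(493), np.int64(315), np.int64(0)), (np.int64(499), np.int64(312), np.int64(0)), (np.int64(506), np.int64(310), np.int64(0)), (np.int64(513), np.int64(308), np.int64(0)), (np.int64(519), np.int64(303), np.int64(1)), (np.int64(518), np.int64(269), np.int64(31))]
(array([0, 0, 0, 0, 0, 0, 0, 0, 9, 0, 2, 0, 0, 0, 0, 0, 0, 0, 0]), array([  0,  20,  40,  60,  80, 100, 120, 140, 160, 180, 200, 220, 240,
       260, 280, 300, 320, 340, 360, 380]))
```

Both cameras show the fingertips at z≈70 while the state reads 23. The fingers closed above the tab, so the real tips are about 47 mm above the reported TCP. I'll open, correct sideways, go down partway, and recheck.

Call:
move_arm(targets=[[0,0.004,0,0],[0,0.004,0,0],[0,0.004,0,0],[0,0.004,0,0],[0,0.004,0,0]], claw=0.06)

```text
clock: 5.13
position: [489.7, 296.2, 23.2]
tcp_rot: [0.065, 0.998, -0.0, 0.0]
contact_force: [0.1, -0.2, 0.1]
gripper_width: 0.422
finger_force: 0.0
```

Call:
move_arm(targets=[[0,0,0.0,0],[0,0,0.01,0],[0,0,0.02,0],[0,0,0.025,0],[0,0,0.025,0]])

```text
clock: 5.55
position: [487.9, 295.2, -4.6]
tcp_rot: [0.065, 0.998, -0.001, -0.002]
contact_force: [-0.2, -0.4, 0.1]
gripper_width: 0.637
finger_force: 0.0
```

```bash
cat >> h.py <<'E'
def tips():
    """fingertip z seen by side/wrist cameras near the reported TCP"""
    o=get_obs(); p=np.array(o['position']); r=R.from_quat(o['tcp_rot'])
    for n in ['wrist','side']:
        s=snapshot(n)
        if n=='wrist': w=wworld(s).reshape(-1,3)
        else:
            v,u=np.mgrid[0:420,0:560]; w=world(s,u.ravel(),v.ravel()); w[s['z_map'].ravel()<=0]=np.nan
        t=r.inv().apply(np.nan_to_num(w,nan=1e4)-p)
        m=(abs(t[:,0])<14)&(abs(t[:,1])<62)&(t[:,2]<40)&(t[:,2]>-90)&(abs(t[:,1])>(13 if o['gripper_width']>.3 else 0))
        q=t[m]; 
        for sg in (-1,1):
            k=q[q[:,1]*sg>0]
            if len(k): print(n,sg,len(k),'tool-frame lowest z',np.sort(k[:,2])[-12:].round(0),'x',np.percentile(k[:,0],[5,95]).round(0),'y',np.percentile(k[:,1],[5,95]).round(0))
E
python3 -c "
from h import *
plan((490,296.3,-26),3.02); tips()"
```

```text
clk 5.55 pos [487.9 295.2  -4.6] yaw 3.012 z [-0.004 -0.002 -1.   ] q [ 0.44  0.23  1.56 -0.    1.36 -1.  ] F [-0.2 -0.4  0.1] w 59.9 ff 0.0
  shift [-2.   1.4 21.4] turn -0.008
wrist -1 3668 tool-frame lowest z [-4. -4. -4. -4. -4. -4. -4. -4. -4. -4. -4. -4.] x [-10.  12.] y [-58. -16.]
wrist 1 3661 tool-frame lowest z [-4. -4. -4. -4. -4. -4. -4. -4. -4. -4. -4. -4.] x [-10.  12.] y [16. 58.]
side -1 328 tool-frame lowest z [-3. -3. -3. -3. -3. -3. -3. -3. -2. -2. -2. -2.] x [-11.  11.] y [-58. -17.]
side 1 46 tool-frame lowest z [-4. -4. -4. -4. -4. -4. -4. -4. -4. -4. -4. -3.] x [ 7. 14.] y [14. 60.]
```

```bash
sed -i 's/        m=(abs/        m=(w[:,2]>6)\&(abs/' h.py; python3 -c "
from h import *
tips()"
```

```text
wrist -1 1443 tool-frame lowest z [-39. -39. -39. -39. -39. -39. -39. -39. -39. -39. -39. -38.] x [-5. 11.] y [-40. -29.]
wrist 1 1447 tool-frame lowest z [-39. -39. -39. -39. -39. -39. -39. -39. -39. -39. -38. -38.] x [-5. 11.] y [30. 41.]
side -1 138 tool-frame lowest z [-51. -51. -50. -50. -49. -49. -49. -48. -48. -47. -42. -42.] x [-9.  9.] y [-43. -38.]
side 1 1 tool-frame lowest z [-38.] x [9. 9.] y [34. 34.]
```

Call:
move_arm(targets=[[-0.001,0.0,0.01,0],[-0.001,0.0,0.017,0],[-0.001,0.0,0.017,0]])

```text
clock: 6.0
position: [489.3, 295.3, -21.0]
tcp_rot: [0.065, 0.998, -0.001, -0.002]
contact_force: [-0.6, -0.1, -0.7]
gripper_width: 0.639
finger_force: 0.0
```

Call:
move_arm(targets=[[0,0,0,0],[0,0,0,0],[0,0,0,0],[0,0,0,0],[0,0,0,0]], claw=0.01, grip_force=12)

```text
clock: 6.42
position: [491.0, 296.2, -18.4]
tcp_rot: [0.065, 0.998, 0.0, 0.0]
contact_force: [-0.1, 0.4, 0.3]
gripper_width: 0.318
finger_force: 0.0
```

Call:
move_arm(targets=[[0,0,0,0],[0,0,0,0],[0,0,0,0]])

```text
clock: 6.67
position: [490.9, 296.1, -18.5]
tcp_rot: [0.065, 0.998, -0.0, 0.0]
contact_force: [-0.1, -0.9, 0.5]
gripper_width: 0.256
finger_force: 12.0
```

Call:
move_arm(targets=[[-0.0007,0,-0.0106,0],[-0.002,0,-0.021,0],[-0.004,0,-0.0316,0],[-0.0065,0,-0.042,0],[-0.0097,0,-0.052,0]])

```text
clock: 7.08
position: [500.7, 294.9, 34.9]
tcp_rot: [0.065, 0.998, 0.0, 0.0]
contact_force: [0.9, -0.8, -2.5]
gripper_width: 0.257
finger_force: 12.0
```

Call:
move_arm(targets=[[-0.0037,0,-0.0099,0],[-0.0082,0,-0.0197,0],[-0.0131,0,-0.029,0],[-0.0186,0,-0.0382,0],[-0.0246,0,-0.0469,0]])

```text
clock: 7.5
position: [525.2, 291.8, 81.1]
tcp_rot: [0.065, 0.998, 0.0, -0.0]
contact_force: [0.7, 1.6, -2.6]
gripper_width: 0.252
finger_force: 12.0
```

Call:
move_arm(targets=[[-0.0066,0,-0.0083,0],[-0.0136,0,-0.0163,0],[-0.021,0,-0.0239,0],[-0.029,0,-0.0309,0],[-0.0345,0,-0.0353,0]])

```text
clock: 7.92
position: [560.1, 287.6, 116.4]
tcp_rot: [0.065, 0.998, 0.001, 0.0]
contact_force: [0.7, 2.2, -1.5]
gripper_width: 0.257
finger_force: 12.0
```

```bash
cat >> h.py <<'E'
C={'L':((592.3,284.),-.12),'R':((612.6,37.8),.117)}
def lid(k):
    """lid angle from plane of lid points as seen by side & top"""
    c,a=C[k]; ax=np.array([np.cos(a),np.sin(a)]); ay=np.array([-ax[1],ax[0]])
    for n in ['side','top']:
        s=snapshot(n); v,u=np.mgrid[0:420,0:560]; w=world(s,u.ravel(),v.ravel())[s['z_map'].ravel()>0]
        l=np.c_[(w[:,:2]-c)@ax,(w[:,:2]-c)@ay,w[:,2]]
        m=(l[:,0]>-68)&(l[:,0]<72)&(abs(l[:,1])<62)&(l[:,2]>36)
        q=l[m]; d=74-q[:,0]
        ang=np.arctan2(q[:,2]-34,d)
        far=d>50
        print(k,n,m.sum(),'median ang',np.round(np.median(ang[far])-np.median(np.arctan2(12,np.hypot(d,q[:,2]-34)[far])),3),'maxz',np.percentile(q[:,2],98).round(0))
E
python3 -c "
from h import *
plan((490,296.3,-26),3.02); lid('L')
s=snapshot('wrist'); save(s,'w4')"
```

```text
clk 7.92 pos [560.1 287.6 116.4] yaw 3.012 z [ 0.001  0.001 -1.   ] q [ 0.38  0.28  1.25  0.    1.61 -1.06] F [ 0.7  2.2 -1.5] w 24.1 ff 11.99998676776886
  shift [ 70.7  -0.6 142.4] turn -0.008
L side 5454 median ang 1.195 maxz 448.0
L top 13774 median ang 1.331 maxz 547.0
```

Call:
move_arm(targets=[[0,0,0,0],[0,0,0,0],[0,0,0,0],[0,0,0,0],[0,0,0,0]], claw=0.06)

```text
clock: 8.48
position: [558.6, 286.9, 115.3]
tcp_rot: [0.065, 0.998, -0.0, -0.0]
contact_force: [-1.1, -0.2, 0.3]
gripper_width: 0.575
finger_force: 0.0
```

Call:
move_arm(targets=[[0,0,-0.03,0],[0,0,-0.06,0],[0.02,0,-0.08,0],[0.05,0,-0.08,0],[0.08,0,-0.08,0]])

```text
clock: 8.9
position: [480.1, 297.7, 197.5]
tcp_rot: [0.066, 0.998, 0.001, 0.002]
contact_force: [0.2, 0.6, -0.4]
gripper_width: 0.639
finger_force: 0.0
```

Call:
move_arm(targets=[[0.0,0,0,0],[0,0,0,0],[0,0,0,0],[0,0,0,0],[0,0,0,0]])

```text
clock: 9.32
position: [480.5, 297.2, 194.9]
tcp_rot: [0.065, 0.998, -0.0, -0.0]
contact_force: [-0.6, -0.3, 0.4]
gripper_width: 0.639
finger_force: 0.0
```

```bash
python3 - <<'E'
from h import *
plan((490,296.3,-26),3.02); lid('L')
s=snapshot('side'); b=s['pixels'][100:300,150:400,::-1]; cv2.imwrite('pics/s5.png',cv2.resize(b,None,fx=2,fy=2))
E
```

```text
clk 9.32 pos [480.5 297.2 194.9] yaw 3.011 z [-0.    -0.001 -1.   ] q [ 0.45  0.12  1.28 -0.    1.74 -0.99] F [-0.6 -0.3  0.4] w 60.1 ff 0.0
  shift [ -9.6   0.5 220.9] turn -0.009
L side 2247 median ang 0.023 maxz 51.0
L top 5918 median ang 0.071 maxz 618.0
```

View pics/s5.png

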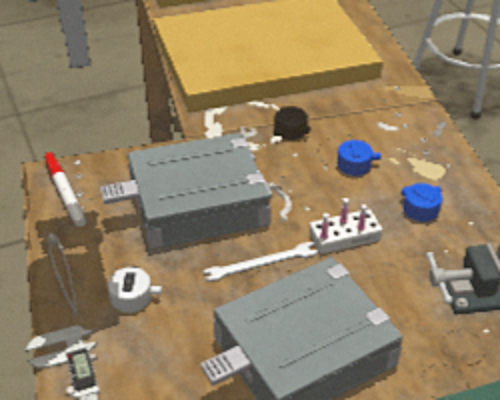

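The side view shows the left lid shut again, tab at (120,190), so the left hinge is worn. Now the right.

```bash
python3 -c "
from h import *
path((511.3,25.9,60),3.259,2)"
```

```text
clk 9.47 pos [480.2 297.3 195. ] yaw 3.011 z [-0.001 -0.001 -1.   ] q [ 0.45  0.12  1.29 -0.    1.74 -0.99] F [-0.  -0.2 -0.3] w 60.0 ff 0.0
  shift [ -66.2 -264.9  135.1] turn -0.248
  call 1 [-0.0331 -0.1325  0.0675] -0.124
  call 2 [-0.0164 -0.1356  0.0675] -0.124
```

Call:
move_arm(targets=[[-0.0331,-0.1325,0.0675,-0.124],[-0.0331,-0.1325,0.0675,-0.124],[-0.0331,-0.1325,0.0675,-0.124],[-0.0331,-0.1325,0.0675,-0.124],[-0.0331,-0.1325,0.0675,-0.124]])

```text
clock: 9.88
position: [493.9, 156.9, 124.3]
tcp_rot: [0.006, 1.0, -0.002, -0.003]
contact_force: [-0.5, 0.1, -0.3]
gripper_width: 0.641
finger_force: 0.0
```

Call:
move_arm(targets=[[-0.0164,-0.1356,0.0675,-0.124],[-0.0164,-0.1356,0.0675,-0.124],[-0.0164,-0.1356,0.0675,-0.124],[-0.0164,-0.1356,0.0675,-0.124],[-0.0164,-0.1356,0.0675,-0.124]])

```text
clock: 10.3
position: [509.6, 22.3, 57.4]
tcp_rot: [-0.057, 0.998, -0.001, -0.003]
contact_force: [0.4, 0.5, -0.6]
gripper_width: 0.637
finger_force: 0.0
```

```bash
python3 - <<'E'
from h import *
snapshot('top');snapshot('top')
plan((511.3,25.9,-19),3.259)
s=snapshot('wrist'); w=wworld(s)
c,a=C['R']; ax=np.array([np.cos(a),np.sin(a)]); ay=np.array([-ax[1],ax[0]])
q=w.reshape(-1,3); L=np.c_[(q[:,:2]-c)@ax,(q[:,:2]-c)@ay,q[:,2]]
m=(L[:,0]>-120)&(L[:,0]<-76)&(abs(L[:,1])<30)&(L[:,2]>35)&(L[:,2]<55); t=L[m]
print('tab local',len(t),np.percentile(t,[2,50,98],axis=0).round(1).tolist(), cv2.minAreaRect(q[m][:,:2].astype(np.float32)))
E
```

```text
clk 10.4 pos [511.1  26.1  60.3] yaw -3.025 z [-0.001  0.001 -1.   ] q [-0.06  0.05  1.63  0.    1.47 -1.75] F [ 0.   0.1 -0.1] w 60.0 ff 0.0
  shift [-0.2 -0.3 79.3] turn -6.284
tab local 1432 [[-112.1, -10.9, 42.1], [-95.9, 0.6, 46.4], [-76.8, 12.1, 47.9]] ((518.9736328125, 27.2026424407959), (36.358360290527344, 23.793062210083008), 7.433883190155029)
```

Call:
move_arm(targets=[[0,0,0.03,0],[0,0,0.055,0],[0,0,0.07,0],[0,0,0.079,0],[0,0,0.079,0]])

```text
clock: 10.87
position: [509.9, 27.7, -19.7]
tcp_rot: [-0.06, 0.998, 0.0, -0.001]
contact_force: [-0.3, -0.9, 0.7]
gripper_width: 0.637
finger_force: 0.0
```

Call:
move_arm(targets=[[0,0,0,0],[0,0,0,0],[0,0,0,0],[0,0,0,0],[0,0,0,0]], claw=0.01, grip_force=15)

```text
clock: 11.28
position: [511.7, 26.1, -17.5]
tcp_rot: [-0.059, 0.998, -0.0, 0.001]
contact_force: [-0.7, 0.7, 0.6]
gripper_width: 0.323
finger_force: 0.0
```

Call:
move_arm(targets=[[0,0,0,0],[0,0,0,0],[0,0,0,0]])

```text
clock: 11.53
position: [511.5, 25.5, -17.9]
tcp_rot: [-0.059, 0.998, -0.001, 0.001]
contact_force: [0.5, -2.1, 2.5]
gripper_width: 0.256
finger_force: 15.0
```

Call:
move_arm(targets=[[-0.0007,0,-0.0106,0],[-0.002,0,-0.021,0],[-0.004,0,-0.0316,0],[-0.0065,0,-0.042,0],[-0.0097,0,-0.052,0]])

```text
clock: 11.95
position: [520.4, 26.7, 34.4]
tcp_rot: [-0.059, 0.998, -0.001, -0.0]
contact_force: [1.8, -4.0, -4.3]
gripper_width: 0.259
finger_force: 15.0
```

Call:
move_arm(targets=[[-0.0037,0,-0.0099,0],[-0.0082,0,-0.0197,0],[-0.0131,0,-0.029,0],[-0.0186,0,-0.0382,0],[-0.0246,0,-0.0469,0]])

```text
clock: 12.37
position: [544.9, 29.6, 81.1]
tcp_rot: [-0.059, 0.998, -0.001, -0.001]
contact_force: [1.2, -5.2, -4.4]
gripper_width: 0.257
finger_force: 15.0
```

Call:
move_arm(targets=[[-0.0066,0,-0.0083,0],[-0.0136,0,-0.0163,0],[-0.021,0,-0.0239,0],[-0.029,0,-0.0309,0],[-0.0345,0,-0.0353,0]])

```text
clock: 12.78
position: [579.3, 33.6, 116.3]
tcp_rot: [-0.059, 0.998, -0.001, -0.001]
contact_force: [-0.3, -5.4, -3.5]
gripper_width: 0.252
finger_force: 15.0
```

Call:
move_arm(targets=[[0,0,0,0],[0,0,0,0],[0,0,0,0],[0,0,0,0],[0,0,0,0]], claw=0.06)

```text
clock: 13.2
position: [578.9, 34.9, 115.7]
tcp_rot: [-0.059, 0.998, 0.0, -0.0]
contact_force: [-0.4, 0.1, -0.8]
gripper_width: 0.575
finger_force: 0.0
```

Call:
move_arm(targets=[[0,0,-0.03,0],[0,0,-0.06,0],[0.02,0,-0.08,0],[0.05,0,-0.08,0],[0.08,0,-0.08,0]])

```text
clock: 13.62
position: [500.0, 25.1, 197.5]
tcp_rot: [-0.059, 0.998, 0.0, 0.002]
contact_force: [0.4, 0.3, -0.3]
gripper_width: 0.641
finger_force: 0.0
```

Call:
move_arm(targets=[[0.03,0,0,0],[0.06,0,0,0],[0.06,0,0,0],[0.06,0,0,0],[0.06,0,0,0]])

```text
clock: 14.03
position: [440.7, 18.0, 196.0]
tcp_rot: [-0.059, 0.998, 0.0, 0.001]
contact_force: [-0.8, 0.7, 0.2]
gripper_width: 0.64
finger_force: 0.0
```

```bash
python3 - <<'E'
from h import *
plan((490,26.3,-26),3.259); lid('R')
s=snapshot('wrist'); save(s,'w6')
s=snapshot('side'); b=s['pixels'][120:320,180:430,::-1]; cv2.imwrite('pics/s6.png',np.hstack([cv2.resize(b,(500,400)),cv2.resize(s['pixels'][:1,:1],(1,400))]))
E
```

```text
clk 14.03 pos [440.7  18.  196. ] yaw -3.023 z [ 0.002  0.    -1.   ] q [-0.09 -0.16  1.56  0.    1.75 -1.78] F [-0.8  0.7  0.2] w 60.1 ff 0.0
  shift [-49.6   2.5 222.1] turn -6.282
R side 1388 median ang 0.864 maxz 181.0
R top 3108 median ang 0.891 maxz 180.0
```

View pics/s6.png

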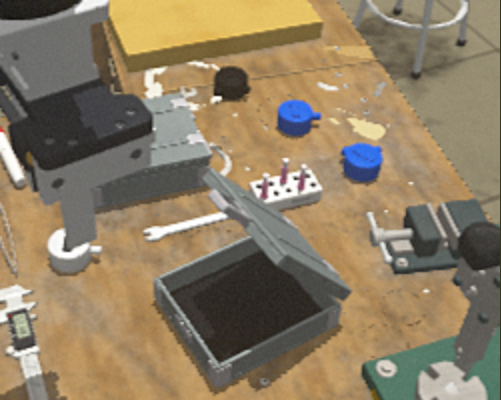

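The right lid stands open, lip near (215,190), at about 0.87 rad with the dark tray below it, so the right hinge is sound. The tool can't be tilted with these moves, so I'll check how much room a vertical gripper needs under the lid.

```bash
python3 - <<'E'
from h import *
o=get_obs(); p=np.array(o['position']); r=R.from_quat(o['tcp_rot'])
for n in ['side','top','wrist']:
    s=snapshot(n); v,u=np.mgrid[0:420,0:560]; 
    w=world(s,u.ravel(),v.ravel()) if n!='wrist' else wworld(s).reshape(-1,3)
    t=r.inv().apply(np.nan_to_num(w,nan=1e4)-p)
    for h in range(40,330,20):
        b=-t[:,2]; m=(b>h)&(b<h+20)&(abs(t[:,0])<150)&(abs(t[:,1])<130)
        if m.sum()>3: print(n,'above reported TCP',h,m.sum(),'x',np.percentile(t[m,0],[1,99]).round(),'y',np.percentile(t[m,1],[1,99]).round())
E
```

```text
side above reported TCP 40 150 x [-10.   9.] y [-42.  40.]
side above reported TCP 60 167 x [-9.  9.] y [-42. -31.]
side above reported TCP 80 133 x [-9.  9.] y [-42. -31.]
side above reported TCP 100 25 x [3. 9.] y [32. 40.]
side above reported TCP 120 183 x [-31.  34.] y [-80.  75.]
side above reported TCP 140 1304 x [-32.  34.] y [-85.  76.]
side above reported TCP 160 2697 x [-32.  34.] y [-88.  84.]
side above reported TCP 180 706 x [-21.  24.] y [-40.   9.]
side above reported TCP 200 714 x [-29.  34.] y [-40.  -1.]
side above reported TCP 220 1692 x [-34.  37.] y [-40.  13.]
side above reported TCP 240 979 x [-30.  36.] y [-36.   3.]
side above reported TCP 260 1348 x [-31.  36.] y [-36.   5.]
side above reported TCP 280 1418 x [-29.  35.] y [-34.   2.]
side above reported TCP 300 1571 x [-29.  35.] y [-34.   3.]
side above reported TCP 320 2914 x [-28. 147.] y [-42.  -8.]
top above reported TCP 120 8 x [-35.   1.] y [-78.  78.]
top above reported TCP 140 1027 x [-35.  32.] y [-73.  55.]
top above reported TCP 160 2474 x [-35.  32.] y [-82.  89.]
top above reported TCP 180 8 x [-33.  20.] y [28. 85.]
top above reported TCP 220 402 x [-35.  17.] y [15. 38.]
top above reported TCP 240 113 x [-26.   6.] y [27. 37.]
top above reported TCP 260 21 x [-18.   2.] y [33. 37.]
top above reported TCP 320 5 x [24. 37.] y [63. 66.]
wrist above reported TCP 40 851 x [-7. 11.] y [-41.  42.]
wrist above reported TCP 60 1229 x [-7. 11.] y [-41.  42.]
wrist above reported TCP 80 1702 x [-7. 11.] y [-41.  42.]
wrist above reported TCP 100 2126 x [-5. 11.] y [-41.  42.]
wrist above reported TCP 120 1869 x [-11.  35.] y [-77.  79.]
wrist above reported TCP 140 27831 x [-2. 35.] y [-75.  77.]
wrist above reported TCP 160 22564 x [12. 35.] y [-78.  79.]
wrist above reported TCP 180 4 x [21. 34.] y [-67. -61.]
```

Call:
move_arm(targets=[[-0.035,0,0,0],[-0.07,0,0,0],[-0.105,0,0,0],[-0.14,0,0,0],[-0.14,0,0,0]])

```text
clock: 14.8
position: [583.4, 34.8, 190.8]
tcp_rot: [-0.059, 0.998, 0.0, -0.002]
contact_force: [-0.5, 0.2, -0.3]
gripper_width: 0.639
finger_force: 0.0
```

Call:
move_arm(targets=[[0,0,0.0,0],[0,0,0.03,0],[0,0,0.06,0],[0,0,0.079,0],[0,0,0.079,0]])

```text
clock: 15.22
position: [574.9, 34.3, 112.0]
tcp_rot: [-0.059, 0.998, 0.0, -0.005]
contact_force: [-1.3, -0.4, -0.4]
gripper_width: 0.636
finger_force: 0.0
```

Call:
move_arm(targets=[[0,0,0,0],[0,0,0,0],[0,0,0,0],[0,0,0,0],[0,0,0,0]], claw=0.01)

```text
clock: 15.63
position: [580.0, 34.2, 118.5]
tcp_rot: [-0.059, 0.998, -0.0, 0.002]
contact_force: [0.7, -1.0, 0.6]
gripper_width: 0.316
finger_force: 0.0
```

Call:
move_arm(targets=[[0,0,0,0],[0,0,0,0],[0,0,0,0]])

```text
clock: 15.88
position: [579.7, 33.6, 117.8]
tcp_rot: [-0.059, 0.998, -0.001, 0.001]
contact_force: [-0.6, -1.7, 4.2]
gripper_width: 0.255
finger_force: 15.0
```

Gripped. Open the lid wide, release and back off.

Call:
move_arm(targets=[[-0.012,0,-0.0087,0],[-0.025,0,-0.0163,0],[-0.0385,0,-0.0228,0],[-0.0385,0,-0.0228,0],[-0.0385,0,-0.0228,0]])

```text
clock: 16.3
position: [618.3, 38.2, 139.3]
tcp_rot: [-0.059, 0.998, -0.001, 0.001]
contact_force: [2.6, -2.6, -0.2]
gripper_width: 0.253
finger_force: 15.0
```

Call:
move_arm(targets=[[0,0,0,0],[0,0,0,0],[0,0,0,0],[0,0,0,0],[0,0,0,0]], claw=0.08)

```text
clock: 16.72
position: [617.1, 39.2, 139.4]
tcp_rot: [-0.059, 0.998, 0.0, -0.0]
contact_force: [0.8, -0.1, 0.2]
gripper_width: 0.572
finger_force: 0.0
```

Call:
move_arm(targets=[[0,0,-0.03,0],[0,0,-0.06,0],[0.03,0,-0.07,0],[0.07,0,-0.07,0],[0.11,0,-0.07,0]])

```text
clock: 17.13
position: [507.8, 25.9, 210.3]
tcp_rot: [-0.059, 0.998, -0.0, 0.001]
contact_force: [0.1, -0.8, 1.4]
gripper_width: 0.847
finger_force: 0.0
```

```bash
python3 - <<'E'
from h import *
lid('R')
# tally from top/side/wrist
for n in ['top','side']:
    s=snapshot(n)
    for d in cut_out('tally_counter',s):
        v,u=np.nonzero(d['mask']); ok=s['z_map'][v,u]>0; w=world(s,u[ok],v[ok])
        if abs(np.median(w[:,0])-475)<30: print(n,np.median(w[w[:,2]>21],0))
# tally: tool y at 108deg -> toward robot tool x: yaw of x = 198deg
yaw=np.radians(198); x=np.array([np.cos(yaw),np.sin(yaw)])
print('tool x dir',x)
c=np.array([474.2,175.2])+5*x
path((c[0],c[1],60),yaw-2*np.pi,2)
E
```

```text
R side 1040 median ang 1.07 maxz 204.0
R top 2094 median ang 1.106 maxz 619.0
top [474.84709042 175.28113811  24.1401863 ]
side [472.65177731 173.85374137  24.69196858]
tool x dir [-0.95105652 -0.30901699]
clk 17.43 pos [509.2  26.  209.9] yaw -3.023 z [ 0.002 -0.    -1.   ] q [-0.06 -0.01  1.39  0.    1.76 -1.75] F [0.1 0.8 0.1] w 79.9 ff 0.0
  shift [ 22.3 151.4 149.9] turn -0.196
  call 1 [0.011  0.0757 0.075 ] -0.0979
  call 2 [0.0036 0.0764 0.075 ] -0.0979
```

Call:
move_arm(targets=[[0.011,0.0757,0.075,-0.098],[0.011,0.0757,0.075,-0.098],[0.011,0.0757,0.075,-0.098],[0.011,0.0757,0.075,-0.098]])

```text
clock: 17.77
position: [485.9, 102.5, 129.5]
tcp_rot: [-0.11, 0.994, 0.001, -0.004]
contact_force: [-0.9, -0.4, -0.6]
gripper_width: 0.852
finger_force: 0.0
```

Call:
move_arm(targets=[[0.0036,0.0764,0.075,-0.098],[0.0036,0.0764,0.075,-0.098],[0.0036,0.0764,0.075,-0.098],[0.0036,0.0764,0.075,-0.098],[0.0036,0.0764,0.075,-0.098]])

```text
clock: 18.18
position: [469.4, 173.5, 59.4]
tcp_rot: [-0.157, 0.988, -0.001, -0.0]
contact_force: [0.7, -0.1, 1.6]
gripper_width: 0.85
finger_force: 0.0
```

```bash
python3 - <<'E'
from h import *
s=snapshot('wrist'); save(s,'w7'); w=wworld(s)
for d in cut_out('tally_counter',s)[:2]:
    q=w[d['mask']]; q=q[np.isfinite(q[:,0])]; t=q[(q[:,2]>21)&(q[:,2]<32)]; print(d['p'],len(t),np.median(t,0),((np.percentile(t,2,axis=0)+np.percentile(t,98,axis=0))/2))
    h=q[q[:,2]>6][:,:2]-np.median(t,0)[:2]; rr=np.hypot(*h.T); k=rr>26; print(np.unique(np.degrees(np.arctan2(h[k,1],h[k,0])).round(-1),return_counts=True))
tips()
yaw=np.radians(198)-2*np.pi; x=np.array([np.cos(yaw),np.sin(yaw)]); c=np.array([474.2,175.2])+5*x
plan((c[0],c[1],-34),yaw)
E
```

```text
0.6 2124 [470.98854816 175.38210617  25.45956854] [471.80318361 175.6878024   25.40431762]
(array([-30., -20.,  50.,  60.,  70.]), array([52, 39,  5, 21, 22]))
wrist -1 1736 tool-frame lowest z [38. 38. 38. 38. 38. 38. 38. 38. 38. 38. 38. 39.] x [-6. 10.] y [-50. -15.]
wrist 1 1940 tool-frame lowest z [38. 38. 38. 38. 38. 38. 38. 39. 39. 39. 40. 40.] x [-7. 10.] y [16. 51.]
side -1 229 tool-frame lowest z [37. 37. 37. 37. 38. 38. 38. 38. 38. 38. 39. 39.] x [-8.  9.] y [-52. -16.]
side 1 253 tool-frame lowest z [37. 38. 38. 38. 38. 38. 38. 38. 39. 39. 39. 39.] x [-9.  9.] y [15. 50.]
clk 18.38 pos [470.8 172.8  61.6] yaw -2.829 z [ 0.004  0.    -1.   ] q [ 0.24  0.02  1.65 -0.    1.46 -1.64] F [-0.2  0.3  0.1] w 80.2 ff 0.0
  shift [ 1.4  1.3 95.6] turn -0.002
```

View pics/w7.png

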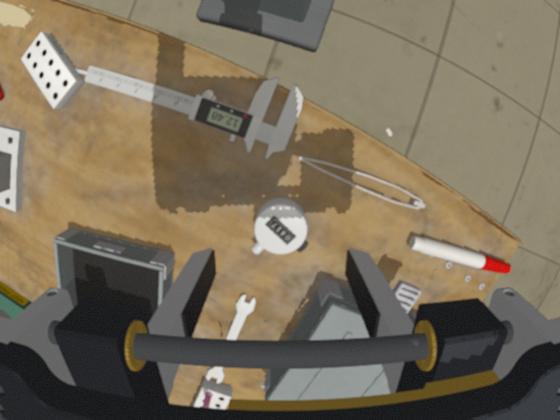

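The counter sits between the fingers at (280,225) with its knobs toward the case side, as wanted. Going down to grip.

Call:
move_arm(targets=[[0.0025,0.0017,0.03,0],[0.0025,0.0017,0.06,0],[0.0025,0.0017,0.08,0],[0.0025,0.0017,0.088,0],[0.0025,0.0017,0.088,0]])

```text
clock: 18.8
position: [464.8, 173.3, -29.7]
tcp_rot: [-0.156, 0.988, -0.0, -0.001]
contact_force: [0.2, 0.4, -0.1]
gripper_width: 0.851
finger_force: 0.0
```

Call:
move_arm(targets=[[0,0,0,0],[0,0,0.006,0],[0,0,0.006,0]])

```text
clock: 19.05
position: [466.7, 174.5, -33.5]
tcp_rot: [-0.156, 0.988, 0.0, 0.001]
contact_force: [0.2, 0.2, -0.2]
gripper_width: 0.85
finger_force: 0.0
```

Call:
move_arm(targets=[[0,0,0,0],[0,0,0,0],[0,0,0,0],[0,0,0,0],[0,0,0,0]], claw=0.03, grip_force=15)

```text
clock: 19.47
position: [465.7, 174.5, -34.3]
tcp_rot: [-0.157, 0.988, -0.0, 0.0]
contact_force: [-0.1, 0.6, 0.0]
gripper_width: 0.535
finger_force: 0.0
```

Call:
move_arm(targets=[[0,0,0,0],[0,0,0,0],[0,0,0,0]])

```text
clock: 19.72
position: [465.6, 174.4, -34.4]
tcp_rot: [-0.156, 0.988, -0.0, 0.0]
contact_force: [0.3, 0.2, 0.4]
gripper_width: 0.464
finger_force: 15.0
```

Call:
move_arm(targets=[[0,0,0,0],[0,0,0,0],[-0.003,0,0,0],[-0.003,0,0,0]], claw=0.052)

```text
clock: 20.05
position: [468.9, 175.5, -34.5]
tcp_rot: [-0.156, 0.988, 0.0, 0.0]
contact_force: [0.0, 0.3, 0.8]
gripper_width: 0.552
finger_force: 0.0
```

Call:
move_arm(targets=[[0,0,0,0],[0,0,0,0],[0,0,0,0],[0,0,0,0],[0,0,0,0]], claw=0.03, grip_force=20)

```text
clock: 20.47
position: [468.3, 175.3, -34.6]
tcp_rot: [-0.156, 0.988, -0.0, -0.0]
contact_force: [-1.3, -0.2, -0.6]
gripper_width: 0.46
finger_force: 20.0
```

Call:
move_arm(targets=[[0,0,-0.02,0],[0,0,-0.06,0],[0,0,-0.1,0],[0,0,-0.12,0],[0,0,-0.12,0]])

```text
clock: 20.88
position: [472.4, 176.4, 91.9]
tcp_rot: [-0.157, 0.988, 0.0, 0.006]
contact_force: [-0.6, 0.2, 0.3]
gripper_width: 0.463
finger_force: 20.0
```

```bash
python3 - <<'E'
from h import *
snapshot('top')
s=snapshot('wrist'); w=wworld(s); o=get_obs(); r=R.from_quat(o['tcp_rot'])
for d in cut_out('tally_counter',s)[:2]:
    q=w[d['mask']]; q=q[np.isfinite(q[:,0])]; t=r.inv().apply(q-o['position']); print(round(d['p'],2),len(t),np.percentile(t,[2,50,98],axis=0).round(1).tolist())
c,a=C['R']; ax=np.array([np.cos(a),np.sin(a)])
# approach point in front of case: local x -150, then in to -42
for lx in (-150,-42): 
    g=np.array(c)+lx*ax; print(lx,g); path((g[0],g[1],86),a-np.pi,2)
lid('R')
E
```

```text
-150 [463.62550435  20.29001293]
clk 21.03 pos [467.4 175.1  84. ] yaw -2.827 z [-0.002 -0.001 -1.   ] q [ 0.24  0.01  1.62 -0.    1.51 -1.64] F [ 0.7  0.4 -0.2] w 43.8 ff 19.99988079071045
  shift [  51.4 -146.    -1.9] turn 0.197
  call 1 [ 0.0257 -0.073  -0.001 ] 0.0986
  call 2 [ 0.0184 -0.0752 -0.001 ] 0.0986
-42 [570.88714122  32.89720362]
clk 21.03 pos [467.4 175.1  84. ] yaw -2.827 z [-0.002 -0.001 -1.   ] q [ 0.24  0.01  1.62 -0.    1.51 -1.64] F [ 0.7  0.4 -0.2] w 43.8 ff 19.99988079071045
  shift [ -54.5 -167.2   -2.2] turn 0.197
  call 1 [-0.0272 -0.0836 -0.001 ] 0.0986
  call 2 [-0.0353 -0.0805 -0.001 ] 0.0986
R side 1042 median ang 1.069 maxz 204.0
R top 1830 median ang 1.091 maxz 203.0
```

Call:
move_arm(targets=[[0.0257,-0.073,0.02,0.0986],[0.0257,-0.073,0.02,0.0986],[0.0257,-0.073,0.02,0.0986],[0.0257,-0.073,0.02,0.0986]])

```text
clock: 21.47
position: [464.6, 96.6, 62.7]
tcp_rot: [-0.106, 0.994, 0.0, -0.003]
contact_force: [-0.2, 0.2, -0.5]
gripper_width: 0.462
finger_force: 20.0
```

Call:
move_arm(targets=[[0.0184,-0.0752,0.03,0.0986],[0.0184,-0.0752,0.03,0.0986],[0.0184,-0.0752,0.03,0.0986],[0.0184,-0.0752,0.03,0.0986],[0.0184,-0.0752,0.03,0.0986]])

```text
clock: 21.88
position: [464.6, 21.6, 35.2]
tcp_rot: [-0.059, 0.998, 0.001, -0.0]
contact_force: [0.1, 0.2, -0.3]
gripper_width: 0.464
finger_force: 20.0
```

```bash
python3 - <<'E'
from h import *
snapshot('top')
c,a=C['R']; ax=np.array([np.cos(a),np.sin(a)]); ay=np.array([-ax[1],ax[0]])
for n in ['wrist','side','top']:
    s=snapshot(n); v,u=np.mgrid[0:420,0:560]
    w=wworld(s).reshape(-1,3) if n=='wrist' else world(s,u.ravel(),v.ravel())
    w=w[np.isfinite(w[:,0])]
    l=np.c_[(w[:,:2]-c)@ax,(w[:,:2]-c)@ay,w[:,2]]
    m=(abs(l[:,0]+68)<12)&(abs(l[:,1])<40)&(abs(l[:,2]-35)<5); k=l[m]; print(n,'front wall top',m.sum(),np.percentile(k,[3,50,97],axis=0).round(1).tolist())
    for sg in (-1,1):
        m=(abs(l[:,0])<55)&(abs(l[:,1]-sg*58)<12)&(abs(l[:,2]-35)<5); k=l[m]; print('  side wall',sg,m.sum(),np.percentile(k,[3,50,97],axis=0).round(1).tolist() if m.sum() else 0)
    m=(abs(l[:,1])<16)&(l[:,2]>185)&(l[:,2]<215)&(l[:,0]>-30)&(l[:,0]<60); print('  tab top pts',m.sum(), np.percentile(l[m],[3,97],axis=0).round(1).tolist() if m.sum() else 0)
g=np.array(c)-44*ax; path((g[0],g[1],22),a-np.pi,1)
lid('R')
save(snapshot('wrist'),'w8')
E
```

```text
wrist front wall top 626 [[-73.0, -33.6, 30.3], [-71.7, 2.0, 34.5], [-69.1, 37.6, 36.3]]
  side wall -1 44 [[2.7, -58.8, 30.8], [13.7, -56.2, 34.7], [21.6, -55.4, 36.1]]
  side wall 1 110 [[-14.2, 56.0, 30.4], [4.0, 57.1, 34.6], [19.6, 59.9, 36.0]]
  tab top pts 0 0
side front wall top 63 [[-71.7, -38.0, 30.4], [-70.2, -15.8, 34.0], [-67.5, 8.4, 36.7]]
  side wall -1 160 [[-51.6, -59.5, 30.4], [-3.1, -58.1, 33.8], [52.5, -55.3, 36.4]]
  side wall 1 111 [[-37.8, 55.8, 30.9], [8.2, 57.9, 33.8], [52.5, 61.1, 36.0]]
  tab top pts 110 [[-4.5, -11.5, 186.2], [8.6, 11.3, 205.1]]
top front wall top 96 [[-70.6, -37.0, 30.7], [-68.7, -0.6, 33.4], [-66.8, 37.4, 36.6]]
  side wall -1 110 [[-52.2, -59.9, 30.5], [-12.5, -57.7, 33.4], [29.1, -55.9, 36.4]]
  side wall 1 126 [[-51.4, 56.0, 30.6], [-1.7, 58.0, 33.5], [51.0, 59.8, 36.8]]
  tab top pts 150 [[-3.4, -10.4, 186.1], [12.8, 11.9, 205.3]]
clk 22.08 pos [465.2  21.9  36. ] yaw -3.022 z [ 0.001  0.    -1.   ] q [-0.07 -0.04  1.76  0.    1.41 -1.77] F [-0.4  0.7 -1.2] w 43.7 ff 19.999955892562866
  shift [-104.2   -1.7   14.1] turn 0.002
  call 1 [-0.1043 -0.0017  0.014 ] 0.0023
R side 1031 median ang 1.07 maxz 204.0
R top 1841 median ang 1.091 maxz 203.0
```

View pics/w8.png

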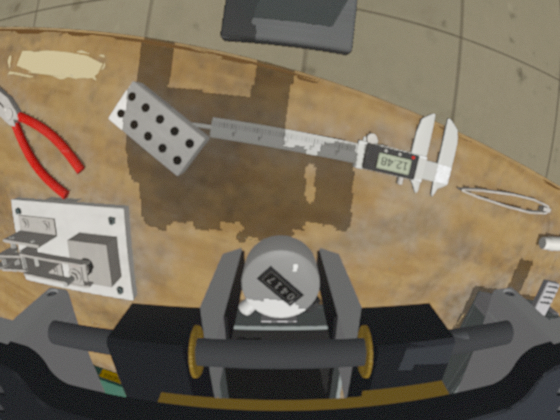

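Call:
move_arm(targets=[[-0.025,-0.0017,0,0],[-0.05,-0.0017,0,0],[-0.075,-0.0017,0,0],[-0.095,-0.0017,0,0],[-0.104,-0.0017,0,0]])

```text
clock: 22.65
position: [570.4, 31.6, 35.5]
tcp_rot: [-0.059, 0.998, -0.0, 0.001]
contact_force: [-0.3, -0.6, -0.5]
gripper_width: 0.464
finger_force: 20.0
```

Call:
move_arm(targets=[[0,0,0,0],[0,0,0.012,0],[0,0,0.024,0],[0,0,0.036,0],[0,0,0.045,0]])

```text
clock: 23.07
position: [565.7, 31.0, -12.2]
tcp_rot: [-0.058, 0.998, 0.0, -0.002]
contact_force: [0.4, 0.6, -0.9]
gripper_width: 0.461
finger_force: 20.0
```

Call:
move_arm(targets=[[0,0,0.0,0],[0,0,0.006,0],[0,0,0.012,0],[0,0,0.015,0],[0,0,0.015,0]])

```text
clock: 23.48
position: [567.6, 31.0, -25.3]
tcp_rot: [-0.058, 0.998, 0.0, -0.001]
contact_force: [-0.8, 0.4, -0.5]
gripper_width: 0.465
finger_force: 20.0
```

```bash
python3 - <<'E'
from h import *
c,a=C['R']; ax=np.array([np.cos(a),np.sin(a)]); g=np.array(c)-44*ax; plan((g[0],g[1],-29),a-np.pi); lid('R'); tips()
E
```

```text
clk 23.48 pos [567.6  31.  -25.3] yaw -3.025 z [-0.001 -0.    -1.   ] q [-0.05  0.25  1.59 -0.    1.31 -1.73] F [-0.8  0.4 -0.5] w 43.7 ff 19.99995857477188
  shift [-1.5  1.5  3.7] turn -0.0
R side 6484 median ang 1.122 maxz 409.0
R top 6937 median ang 1.23 maxz 412.0
wrist -1 3657 tool-frame lowest z [-30. -30. -30. -30. -30. -30. -30. -30. -30. -30. -30. -30.] x [-11.  12.] y [-55. -15.]
wrist 1 3868 tool-frame lowest z [-30. -30. -30. -30. -30. -30. -30. -30. -30. -30. -30. -30.] x [-11.  12.] y [15. 59.]
side -1 292 tool-frame lowest z [-31. -31. -31. -31. -31. -31. -31. -31. -31. -30. -30. -30.] x [-11.  12.] y [-58. -15.]
side 1 191 tool-frame lowest z [-31. -31. -31. -31. -31. -31. -31. -31. -31. -31. -30. -30.] x [-3. 12.] y [18. 60.]
```

Call:
move_arm(targets=[[-0.001,0,0.001,0],[-0.001,0,0.002,0],[-0.001,0,0.003,0],[-0.001,0,0.0037,0],[-0.001,0,0.0037,0]])

```text
clock: 24.1
position: [568.9, 31.1, -28.5]
tcp_rot: [-0.058, 0.998, -0.0, -0.0]
contact_force: [0.1, 0.3, -0.7]
gripper_width: 0.462
finger_force: 20.0
```

Call:
move_arm(targets=[[0,0,0,0],[0,0,0,0],[0,0,0,0],[0,0,0,0]], claw=0.064)

```text
clock: 24.43
position: [569.3, 31.1, -28.0]
tcp_rot: [-0.058, 0.998, -0.0, 0.0]
contact_force: [-0.7, 0.0, -0.5]
gripper_width: 0.676
finger_force: 0.0
```

Call:
move_arm(targets=[[0,0,-0.01,0],[0,0,-0.025,0],[0,0,-0.04,0],[0,0,-0.055,0],[0,0,-0.065,0]])

```text
clock: 24.85
position: [570.3, 31.1, 39.5]
tcp_rot: [-0.058, 0.998, -0.0, 0.002]
contact_force: [0.9, -0.6, -0.1]
gripper_width: 0.685
finger_force: 0.0
```

Call:
move_arm(targets=[[0.0,0,0,0],[0.03,0,0,0],[0.07,0,0,0],[0.11,0,0,0],[0.11,0,0,0]])

```text
clock: 25.27
position: [449.9, 18.6, 32.7]
tcp_rot: [-0.058, 0.998, 0.001, -0.006]
contact_force: [-0.2, 0.8, -2.0]
gripper_width: 0.681
finger_force: 0.0
```

```bash
python3 - <<'E'
from h import *
lid('R')
c,a=C['R']; ax=np.array([np.cos(a),np.sin(a)]); ay=np.array([-ax[1],ax[0]])
for n in ['side','top']:
    s=snapshot(n)
    if n=='side': cv2.imwrite('pics/s9.png',cv2.resize(s['pixels'][150:350,200:420,::-1],None,fx=2.5,fy=2.5))
    for d in cut_out('tally_counter',s):
        v,u=np.nonzero(d['mask']); ok=s['z_map'][v,u]>0; w=world(s,u[ok],v[ok]); m=np.median(w,0)
        l=np.array([(m[:2]-c)@ax,(m[:2]-c)@ay,m[2]])
        if abs(l[0])<100 and abs(l[1])<70: print(n,round(d['p'],2),l.round(1),np.percentile(w[:,2],[5,50,95]).round(1))
g=np.array(c)+(74-181*.436+4)*ax
# tab grip at lid angle
for th in (1.1,1.13): print(th,'grip local x',74-176*np.cos(th)+6*np.sin(th),'reported z',34+176*np.sin(th)+6*np.cos(th)-59)
plan((g[0],g[1],210),a-np.pi)
E
```

```text
R side 1038 median ang 1.069 maxz 204.0
R top 1834 median ang 1.091 maxz 203.0
top 0.94 [-37.6   0.2  27.5] [ 6.  27.5 30.5]
1.1 grip local x -0.4856732105329993 reported z 134.57407209936608
1.13 grip local x 4.334346940565249 reported z 136.7365041782543
clk 25.57 pos [461.8  18.2  37.5] yaw -3.025 z [ 0.002 -0.    -1.   ] q [-0.08 -0.05  1.77 -0.    1.42 -1.77] F [ 0.2  0.2 -0. ] w 64.6 ff 0.0
  shift [-151.5    1.7 -172.3] turn 0.0
```

View pics/s9.png

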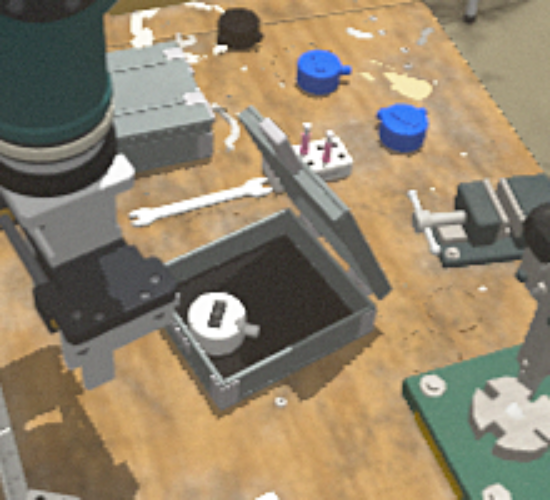

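The picture shows the counter upright in the right tray at (215,320) with the lid still open wide. Now I'll take the tab and bring the lid back to about 50°.

Call:
move_arm(targets=[[0,0,-0.04,0],[0,0,-0.08,0],[0,0,-0.12,0],[0,0,-0.16,0],[0,0.0017,-0.172,0]])

```text
clock: 25.98
position: [464.0, 19.7, 216.5]
tcp_rot: [-0.058, 0.998, -0.001, 0.006]
contact_force: [1.6, 0.5, 1.2]
gripper_width: 0.678
finger_force: 0.0
```

Call:
move_arm(targets=[[-0.03,0,0,0],[-0.07,0,0,0],[-0.11,0,0,0],[-0.145,0,0,0],[-0.156,0,0,0]])

```text
clock: 26.4
position: [618.9, 38.8, 205.2]
tcp_rot: [-0.059, 0.998, 0.0, -0.001]
contact_force: [-1.5, -0.2, -0.4]
gripper_width: 0.681
finger_force: 0.0
```

Call:
move_arm(targets=[[0,0,0,0],[0,0,0.02,0],[0,0,0.04,0],[0,0,0.06,0],[0,0,0.07,0]])

```text
clock: 26.82
position: [613.1, 38.3, 135.6]
tcp_rot: [-0.059, 0.998, 0.0, -0.002]
contact_force: [-0.1, -0.3, -0.2]
gripper_width: 0.682
finger_force: 0.0
```

Call:
move_arm(targets=[[0,0,0,0],[0,0,0,0],[0,0,0,0],[0,0,0,0],[0,0,0,0]], claw=0.01, grip_force=15)

```text
clock: 27.23
position: [615.5, 38.2, 140.6]
tcp_rot: [-0.058, 0.998, -0.0, 0.002]
contact_force: [0.1, -0.2, 0.8]
gripper_width: 0.367
finger_force: 0.0
```

Call:
move_arm(targets=[[0,0,0,0],[0,0,0,0],[0,0,0,0],[0,0,0,0]])

```text
clock: 27.57
position: [615.1, 37.8, 139.8]
tcp_rot: [-0.058, 0.998, -0.0, 0.001]
contact_force: [-0.2, -1.6, 3.9]
gripper_width: 0.252
finger_force: 15.0
```

Gripped; reverse the arc to about 0.875 rad, release, retreat clear.

Call:
move_arm(targets=[[0.0095,0,0.0045,0],[0.0195,0,0.0105,0],[0.029,0,0.0175,0],[0.0375,0,0.0228,0],[0.0375,0,0.0228,0]])

```text
clock: 27.98
position: [576.0, 33.2, 115.7]
tcp_rot: [-0.058, 0.998, -0.001, -0.001]
contact_force: [-1.8, -2.1, 1.1]
gripper_width: 0.253
finger_force: 15.0
```

Call:
move_arm(targets=[[0,0,0,0],[0,0,0,0],[0,0,0,0],[0,0,0,0],[0,0,0,0]], claw=0.06)

```text
clock: 28.4
position: [577.6, 34.1, 115.8]
tcp_rot: [-0.059, 0.998, 0.0, -0.0]
contact_force: [0.0, -0.1, -0.4]
gripper_width: 0.571
finger_force: 0.0
```

Call:
move_arm(targets=[[0,0,-0.03,0],[0,0,-0.06,0],[0.02,0,-0.08,0],[0.05,0,-0.08,0],[0.08,0,-0.08,0]])

```text
clock: 28.82
position: [498.6, 24.5, 197.8]
tcp_rot: [-0.059, 0.998, -0.0, 0.002]
contact_force: [-0.1, 0.1, 0.5]
gripper_width: 0.639
finger_force: 0.0
```

Call:
move_arm(targets=[[0.04,0,0,0],[0.08,0,0,0],[0.12,0,0,0],[0.15,0,0,0],[0.15,0,0,0]])

```text
clock: 29.23
position: [345.5, 6.9, 196.9]
tcp_rot: [-0.058, 0.998, -0.0, 0.001]
contact_force: [-0.4, 0.7, -0.1]
gripper_width: 0.639
finger_force: 0.0
```

```bash
python3 - <<'E'
from h import *
lid('R'); lid('L'); print(get_obs()['clock'],get_obs()['position'])
c,a=C['R']; ax=np.array([np.cos(a),np.sin(a)]); ay=np.array([-ax[1],ax[0]])
for n in ['top','side']:
    s=snapshot(n)
    if n=='side': cv2.imwrite('pics/s10.png',cv2.resize(s['pixels'][130:330,190:430,::-1],None,fx=2.5,fy=2.5))
    for t in ['tally_counter','jig_block']:
      for d in cut_out(t,s):
        v,u=np.nonzero(d['mask']); ok=s['z_map'][v,u]>0; w=world(s,u[ok],v[ok]); m=np.median(w,0)
        print(n,t,round(d['p'],2),m.round(0))
E
```

```text
R side 1456 median ang 0.849 maxz 179.0
R top 3193 median ang 0.874 maxz 178.0
L side 2240 median ang 0.023 maxz 51.0
L top 4724 median ang 0.021 maxz 51.0
29.4333 [349.85725238   7.0355357  196.14124796]
top tally_counter 0.86 [751. 366.  23.]
top tally_counter 0.71 [828. 171.  23.]
top tally_counter 0.67 [573.  35.  28.]
top tally_counter 0.62 [795. 271.  23.]
top jig_block 0.62 [723. 165.  18.]
top jig_block 0.26 [632.  40. 116.]
side tally_counter 0.71 [792. 263.  23.]
side tally_counter 0.66 [573.  25.  28.]
side tally_counter 0.54 [824. 163.  24.]
side tally_counter 0.53 [750. 358.  23.]
side jig_block 0.67 [724. 158.  19.]
```

View pics/s10.png

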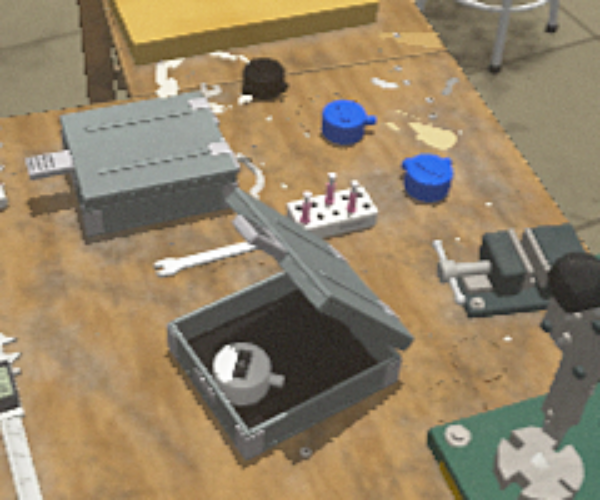

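The picture shows the right lid half open (about 0.86 rad), the counter upright in its tray at (240,372), the left lid shut, and the jig block in its place. The arm is clear, so I'm handing in.

```bash
python3 -c "
from plant import *
print(job_done())"
```

```text
the job is handed in; nothing more can be done
None
```

The job is handed in at about 29 s: the left lid sank (worn hinge) and is shut, the right lid held and stands at about 50°, the counter is upright in the right case, and the jig block was not touched; to fit the vertical gripper I opened the right lid wider (about 1.1 rad) for the placing, then lowered it back.

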